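Hook the supply carton forward out of the deep cubby

TASK

The open carton has slid to the back of the deep white cubby. Take the pull hook, drop its bent end behind the carton's front wall at the finger dip, and gently draw the carton forward until its front presses home, flat and square, against the stop strip at the mouth of the cubby, without tearing the thin cardboard, tipping the carton or touching it with the gripper. Then unhook and set the hook down upright where it lay, leaving the carton home and everything else undisturbed.

Things in the scene. Friction and masses are not known exactly. Their poses are not given: they have to be found in the camera images.
- cubby: Fixed open-fronted white cubby of boards, 172 wide (y), 260 deep (x), 150 high, boards 12: inside 148 wide, floor at 12 and underside of roof at 138 mm over the surface. Origin: middle of its front edge, on the surface. x points into it, z up. A notebook and tape lie fixed on its roof, 40 mm and more behind the front, up to 40 mm above it.
- stop_strip: White strip fixed on the cubby's floor across its mouth, 148 long, 8 thick, 22 high. Origin: middle of its underside, 4 mm behind the cubby's front edge; axes as the cubby's. The carton is home when its front face bears flat on the strip's back face (carton origin at +4 mm along the strip's x); pressing it square takes 3 to 4 N beyond the sliding force.
- carton: Loose open cardboard carton, 156 deep (x), 118 wide (y), 66 high, walls 5, 0.34 to 0.45 kg, a little askew on the cubby floor. Origin: foot of its front face, middle; x to its back. Front wall has a finger dip in the middle, 46 wide, 20 deep. Things fixed inside start 37 mm behind the front face, up to 39 mm high. Sliding takes 1.5 to 4 N; the thin front wall tears above 9 N from the hook.
- carton_lip (a point): Middle of the top edge of the carton's front wall in the finger dip: 46 mm above the carton's underside, 2.5 mm behind its front face. Axes as the carton's.
- hook_grip (a point): Centre of the pull hook's wooden handle: 100 long, 26 wide, 44 high, standing on its flat underside 22 mm below. x along the handle to the hooked end, z up. From its front a steel rod, 8 mm thick, runs along x, axis 36 mm above the underside, and bends straight down 190 mm ahead of the handle's centre.
- hook_tip (a point): Lower end of the bent-down part of the hook: 190 mm ahead of hook_grip and 20 mm below it; the upright part is 8 mm thick and clears the rod by 30 mm. Axes as the hook's.
- pull_hook: The whole pull hook, 150 g, loose, standing on its handle on the surface. Origin: middle of the handle's underside; axes as hook_grip's.
- mug: Bystander, to be left alone: white mug, 92x127x95 mm, left of the work. Origin under its middle.
- pen_pot: Bystander, to be left alone: pot of pens, 86x80x152 mm, by the router. Origin under its middle.
- stapler: Bystander, to be left alone: red stapler, 148x37x40 mm, at the right. Origin under its middle.
- clip_dish: Bystander, to be left alone: small brass dish of clips, 68x68x24 mm, before the router. Origin under its middle.
- stamp: Bystander, to be left alone: rubber stamp with a knob, 24x58x59 mm, at the left. Origin under its middle.
- ink_pad: Bystander, to be left alone: closed ink pad tin, 64x102x14 mm, at the left. Origin under its middle.
- highlighter: Bystander, to be left alone: highlighter, 118x16x18 mm, right before the cubby. Origin under its middle.
- eraser: Bystander, to be left alone: eraser, 48x23x13 mm, left before the cubby's mouth. Origin under its middle.

How it is judged:
By the outcome, as a careful person would: the job done as asked, in the order asked, and still so for the second after the job is handed in, with the robot touching nothing.
It also fails if it takes over 69 s, if anything falls off the work surface, if the arm or the gripper's body presses on something with over 40 N, if the wrist force passes 120 N, or if a joint passes its speed limit or range.

ROBOT

A 6-joint arm with a two-finger parallel gripper is mounted at the origin on a cart in front of the work surface, level with it; the furniture and walls round the work are solid. World frame = base frame: x ahead of the robot, y to its left, z up, the work surface at z = 0. Lengths are in mm, angles in rad, forces in N, time in s.
With the tool pointing down it reaches from about 350 to 775 mm from the base axis. Payload 5.5 kg.
Tool frame: the origin (TCP) lies at the centre of the arm's flange, where the gripper is bolted on; the fingertips stand 173 mm ahead of it and the grasp point (between the pads) lies 155 mm ahead of it; z points along the fingers, y is the line along which they close (so a half turn about z gives the same grasp; the last joint's range is limited). The gripper opens to 85 mm and grips with 20 to 120 N. Pads are 22 mm wide; open, the fingers measure 114 mm over their backs; the gripper's body (76 mm by 85 mm) begins 54 mm behind the grasp point. The pads swing forward as they close: fully open they stand 13 mm farther back than shut.
Start: joints at [-1.295, 0.313, 0.046, 1.304, 0, 1.431], TCP at [232.251, -526.035, 404.723] pointing down, gripper open.
Joint ranges: [-2.76, 2.76], [-0.86, 1.69], [-1.03, 1.26], [-2.2, 2.34], [-1.47, 1.5], [-3.14, 3.14]. Speed limits (rad/s): [2.57, 2.57, 3.14, 3.14, 3.14, 3.14].

INTERFACE

Orientations are given as a unit quaternion [w, x, y, z].
In Python, from cell import manip, grab_frame, camera_model, hand_in, find_in, status gives the robot as it stands. Calls block until the motion is done:
- manip.goto(position, orientation): joint-space move of the TCP to a pose.
- manip.move_straight(position, rot=None, vel=150): straight line of the TCP; rot=None keeps the orientation; vel is the mean speed in mm/s.
- manip.goto_joints(angles): joint-space move.
- manip.set_gripper(opening, newtons=None): finger opening in mm; newtons is the grip in N (None keeps the last); returns when the fingers have stopped.
- manip.hold(seconds).
- manip.solve_ik(position, orientation): joint angles nearest the present ones, or None.
- grab_frame(name): name is "scene" or "top"; returns the picture (420x560x3 uint8, red, green, blue); there is no depth.
- camera_model(name): a dict with "camera_matrix" (3x3 intrinsics, pixels), "R" (3x3) and "t" (3): a world point X has camera coordinates R X + t. Camera axes: x right, y down, z forward; pixel columns grow to the right and rows downward; lengths in mm; the calibration is good to about 2 mm. A picture is of the moment at which its call begins. camera_model takes no time and is no camera call.
A pose or a line that the arm cannot do raises manip.Unreachable and nothing moves.
- hand_in(): hands the job in; it is judged then, once.
Trained networks look in the newest picture that a camera, given by its name, has taken for a name from the list of things; names that differ only in an ending like _2 or _b are one class to them, and where a whole thing is asked for, a point or a joint stands for the part that bears it (a point fixed in the world has none). Each returns a list of dicts, best first, with "p" (0 to 1); they miss things now and then, are a little off and sometimes report something else, mostly with a low value. They report only what shows in the picture. A call takes as long as a camera call.
- find_in(query, camera): "bbox" ([left, top, width, height] as shares, 0 to 1, of the picture: columns of its width, rows of its height, round what is visible of it).
Readings, each from a call of its own:
- status.current_time(): time.
- status.current_q(): joint angles.
- status.current_qd(): joint speeds.
- status.current_joint_torque(): joint torques, N m.
- status.current_tool_pos(): TCP position.
- status.current_eef_rot(): TCP orientation.
- status.current_ft_force(): force on the tool from outside, world axes, zero at the start.
- status.current_moment(): the same for the moment, N m.
- status.current_opening(): finger opening in mm.
- status.current_grip_force(): force on a finger pad.
Only numpy, scipy, OpenCV 4.12 (cv2) and the standard library are available. Lean on these libraries where they do the work, as an engineer would, in place of code of your own. Each camera call takes 0.05 s, during which the arm holds its last target. There are 200 camera calls.

## Working session

There is one attempt and no reset: what is moved stays moved. The work goes in short steps, each a Python script; the robot and the scene stay as the last script left them, time stands still between calls to the robot, and variables do not carry over. Pictures are saved under pics/ and viewed, at most 14 in all, crops included, and the job is handed in when it is done.

```bash
ls; mkdir -p pics; python3 - <<'E'
from cell import *
import cv2, numpy as np
for c in ("scene","top"):
    im=grab_frame(c); cv2.imwrite(f"pics/{c}0.png",cv2.resize(im[:,:,::-1],(800,600),interpolation=cv2.INTER_CUBIC))
    m=camera_model(c); R=np.array(m["R"]);t=np.array(m["t"]); print(c,np.array(m["camera_matrix"]).round(1).tolist(),"pos",(-R.T@t).round(0),"axes",R.round(3).tolist())
    for q in ("cubby","stop_strip","carton","carton_lip","hook_grip","hook_tip","pull_hook","eraser","highlighter"):
        for d in find_in(q,c)[:2]:
            b=np.array(d["bbox"])*[560,420,560,420]; print(q,round(d["p"],2),b.round(1))
print(status.current_time(),status.current_eef_rot(),status.current_opening())
E
```

```text
pics
scene [[446.8, 0.0, 276.0], [0.0, 446.8, 211.7], [0.0, 0.0, 1.0]] pos [-157.  707.  791.] axes [[-0.712, -0.702, 0.007], [-0.433, 0.43, -0.792], [0.553, -0.567, -0.61]]
cubby 0.72 [235.8  99.6  83.8  90.8]
stop_strip 0.52 [274.3 166.9  43.2  15.6]
carton 0.56 [275.8 142.7  25.2  26.9]
carton_lip 0.91 [276.3 142.4  29.9  24.9]
hook_grip 0.93 [282.3 217.2  29.8  69.3]
hook_tip 0.57 [283.6 216.6  28.4  71.6]
hook_tip 0.35 [276.3 142.   28.4  25.7]
pull_hook 0.64 [284.2 212.3  29.8  73.9]
highlighter 0.42 [340.1 161.3  17.8   9.6]
top [[542.9, 0.0, 281.3], [0.0, 542.9, 208.1], [0.0, 0.0, 1.0]] pos [ 315.   26. 1449.] axes [[-0.021, -1.0, 0.001], [-0.989, 0.021, -0.145], [0.145, -0.004, -0.989]]
cubby 0.98 [333.6  54.   90.6 127.3]
stop_strip 0.79 [335.3 159.2  53.4  18.2]
hook_grip 0.61 [223.7 230.8  87.6  52.4]
hook_tip 0.94 [224.1 234.9  86.6  48.4]
hook_tip 0.5 [248.3 187.5  27.1  26.1]
pull_hook 0.73 [225.  231.9  83.8  56.7]
eraser 0.69 [329.  197.9   8.6  16. ]
eraser 0.54 [426.3 174.6   5.8  41.2]
highlighter 0.77 [425.6 175.4   9.3  44.4]
1.0 [4.33923400e-05 9.78464164e-01 2.06416756e-01 1.74604333e-05] 85.58898377590103
```

View pics/scene0.png

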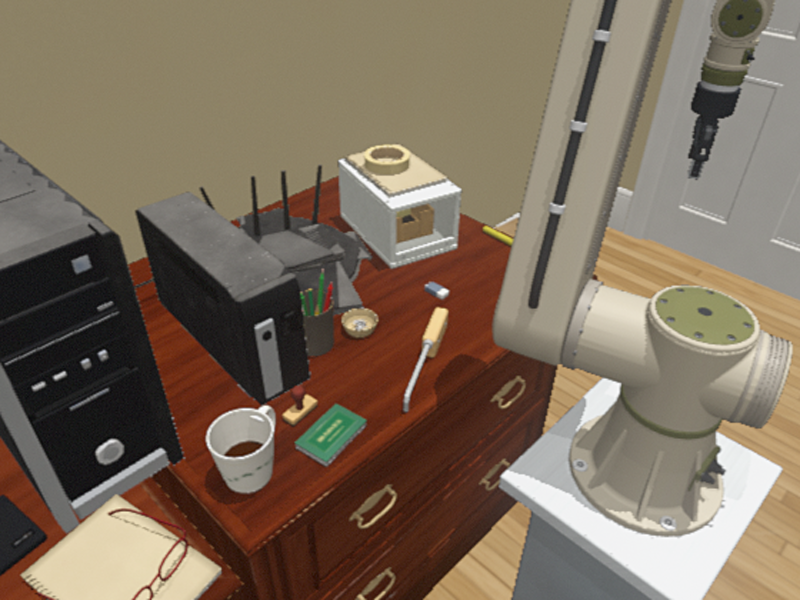

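View pics/top0.png

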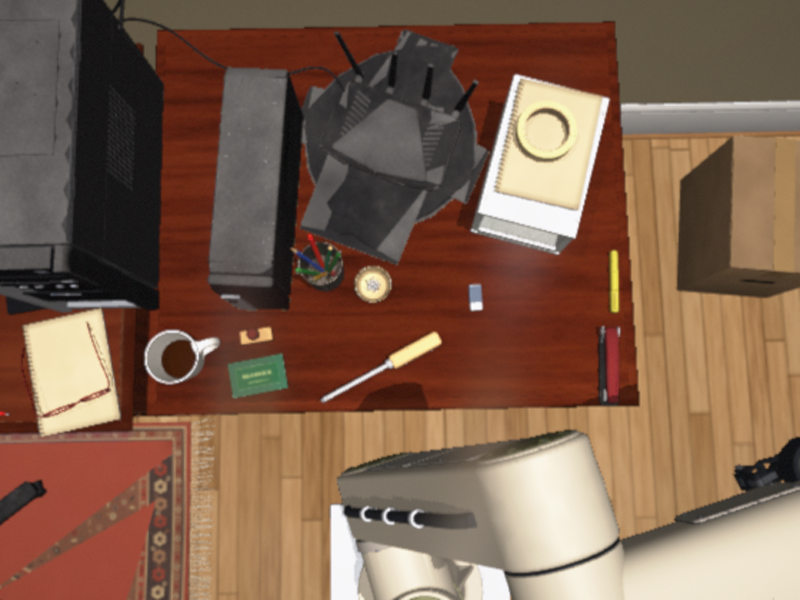

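The scene shot shows the cubby at about (400,205), the carton inside it at (413,222), and the hook handle at (435,333) with its tip at (406,408). The top view puts the handle at (415,350), the tip at (323,400), and the cubby mouth at about (520,238). Next I'll take close crops for exact corners.

```bash
python3 - <<'E'
from cell import *
import cv2, numpy as np
a=grab_frame("top")[:,:,::-1]; b=grab_frame("scene")[:,:,::-1]
r=lambda im,x,y,w,h,W,H: cv2.resize(im[y:y+h,x:x+w],(W,H),interpolation=cv2.INTER_CUBIC)
# left: top crop cubby mouth; right: scene crop mouth; bottom hook
A=r(a,325,130,80,60,400,300); B=r(b,265,120,64,72,400,450)
C=r(a,220,228,95,60,400,253)
out=np.zeros((600,800,3),np.uint8); out[:300,:400]=A; out[:450,400:]=B; out[310:563,:400]=C
cv2.imwrite("pics/crop1.png",out)
E
```

```text
(no output)
```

View pics/crop1.png

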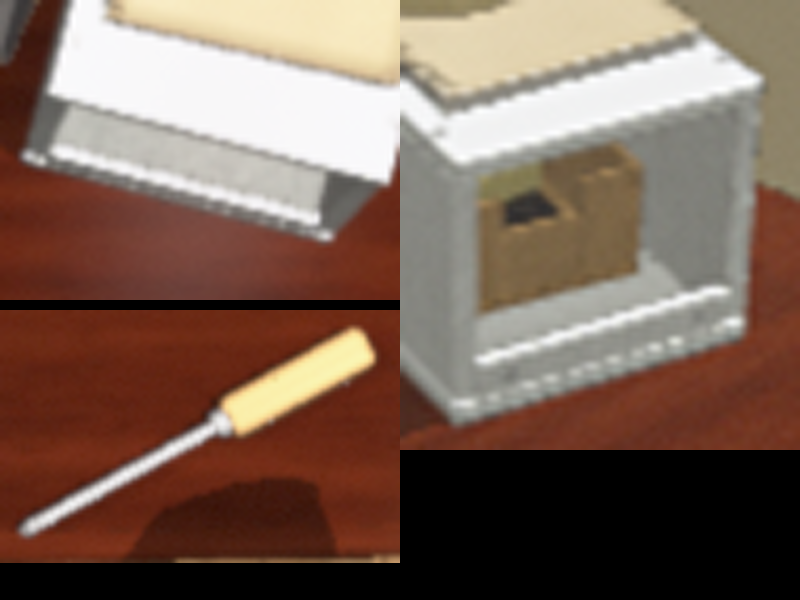

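The crops give the cubby mouth corners in both views, the carton's front-right edge in the scene view at crop x≈640, and the hook outline. I'll fit poses to these and overlay the result to check it.

```bash
cat > h.py <<'E'
from cell import *
import cv2, numpy as np
from scipy.optimize import least_squares
M={c:camera_model(c) for c in("top","scene")}
def proj(c,X):
    m=M[c]; P=np.atleast_2d(X)@np.array(m["R"]).T+np.array(m["t"]); p=P@np.array(m["camera_matrix"]).T
    return p[:,:2]/p[:,2:]
def place(pose,L,z=0):
    x,y,a=pose; L=np.atleast_2d(np.array(L,float)); c,s=np.cos(a),np.sin(a)
    return np.c_[x+c*L[:,0]-s*L[:,1], y+s*L[:,0]+c*L[:,1], L[:,2]+z]
def fit(obs,p0,z=0):
    f=lambda p: np.concatenate([(proj(c,place(p,l,z))-px).ravel() for c,l,px in obs])
    r=least_squares(f,p0,loss="soft_l1"); return r.x,r.fun.reshape(-1,2)
def quat(psi): return [0,np.cos(psi/2),np.sin(psi/2),0]
E
cat > fit.py <<'E'
from h import *
cA=lambda u,v:(325+(u+.5)/5-.5,130+(v+.5)/5-.5)
cB=lambda u,v:(265+(u-400+.5)/6.25-.5,120+(v+.5)/6.25-.5)
s=400/95
cC=lambda u,v:(220+(u+.5)/s-.5,228+(v-310+.5)/s-.5)
cub,r1=fit([("top",[0,86,150],cA(48,95)),("top",[0,-86,150],cA(392,183)),("top",[0,86,0],cA(24,160)),("top",[0,-86,0],cA(330,240)),
 ("scene",[0,86,150],cB(460,166)),("scene",[0,-86,150],cB(762,83)),("scene",[0,86,0],cB(457,422)),("scene",[0,-86,0],cB(744,338))],[600,-150,-.2])
print("cubby",cub.round(3)); print(r1.round(1).tolist())
hook,r2=fit([("top",[193,0,36],cC(24,532)),("top",[-50,13,44],cC(376,358)),("top",[-50,-13,44],cC(350,328)),("top",[50,-13,44],cC(220,405)),("top",[50,13,44],cC(238,436))],[420,0,2.6])
print("hook",hook.round(3)); print(r2.round(1).tolist())
car,r3=fit([("scene",[0,-59,66],cB(641,165)),("scene",[0,-59,0],cB(638,274)),("scene",[0,-23,46],cB(578,212)),("scene",[0,-23,66],cB(580,182))],list(place(cub,[90,0,0])[0,:2])+[cub[2]],12)
print("carton",car.round(3)); print(r3.round(1).tolist())
d=car[:2]-cub[:2]; c,s_=np.cos(cub[2]),np.sin(cub[2]); print("in cubby",c*d[0]+s_*d[1],-s_*d[0]+c*d[1],car[2]-cub[2])
np.savez("poses.npz",cub=cub,hook=hook,car=car)
E
cat > ov.py <<'E'
from h import *
def overlay(name,crops,n,zs=None):
    p=np.load("poses.npz"); box=lambda x0,x1,y0,y1,z0,z1:[([a,b,c],[d,e,f]) for a in(x0,x1) for b in(y0,y1) for c in(z0,z1) for d in(x0,x1) for e in(y0,y1) for f in(z0,z1) if (a!=d)+(b!=e)+(c!=f)==1]
    segs=[(place(p["cub"],l),(0,0,255)) for l in box(0,260,-86,86,0,150)]+[(place(p["cub"],l),(255,0,255)) for l in box(0,8,-74,74,12,34)]
    segs+=[(place(p["car"],l,12),(0,255,0)) for l in box(0,156,-59,59,0,66)+[([0,-23,66],[0,-23,46]),([0,-23,46],[0,23,46]),([0,23,46],[0,23,66])]]
    segs+=[(place(p["hook"],l),(255,255,0)) for l in box(-50,50,-13,13,0,44)+[([50,0,36],[190,0,36]),([190,0,36],[190,0,2])]]
    out=[]
    for c,x,y,w,h in crops:
        k=400/w; im=cv2.resize(np.ascontiguousarray(grab_frame(c)[y:y+h,x:x+w,::-1]),None,fx=k,fy=k,interpolation=cv2.INTER_CUBIC)
        if n:
            for s,col in segs:
                q=((proj(c,s)-[x,y]+.5)*k-.5); 
                cv2.line(im,*[tuple(int(v) for v in np.round(i*16)) for i in q],col,1,cv2.LINE_AA,4)
        out.append(im)
    H=max(i.shape[0] for i in out)
    cv2.imwrite(name,np.hstack([cv2.copyMakeBorder(i,0,H-i.shape[0],0,0,cv2.BORDER_CONSTANT) for i in out]))
E
python3 fit.py; python3 -c "
from ov import *
overlay('pics/ov1.png',[('scene',265,125,60,70),('top',322,125,90,60)],1)"
```

```text
cubby [ 6.27707e+02 -1.94345e+02 -2.81000e-01]
[[0.0, -0.6], [-0.6, -0.6], [-0.5, 0.4], [-0.4, 0.3], [0.1, -1.1], [0.8, -1.0], [0.3, 0.4], [0.4, -0.5]]
hook [ 4.25315e+02 -1.00000e-01 -2.30750e+01]
[[-0.4, 0.6], [0.6, 0.3], [1.8, -1.3], [-0.9, -0.8], [-0.3, 0.6]]
carton [ 6.91997e+02 -2.10316e+02 -3.49000e-01]
[[0.1, 0.0], [-0.3, 0.1], [0.1, 0.3], [-0.0, -0.4]]
in cubby 66.19832342859407 2.4667733416149105 -0.0681529748575962
```

View pics/ov1.png

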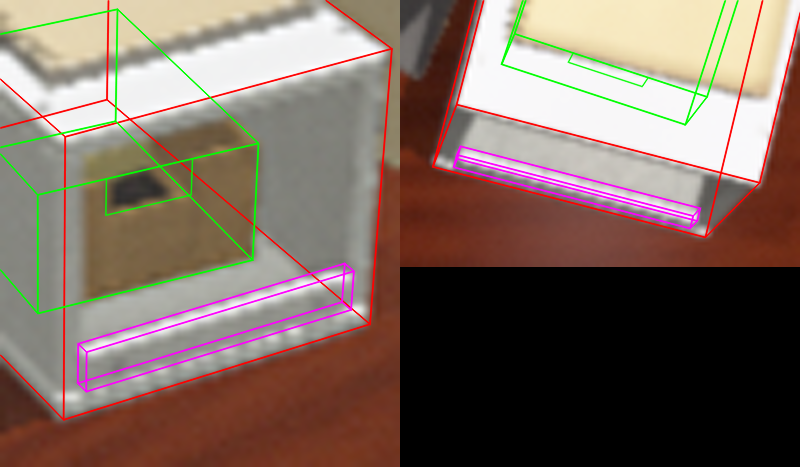

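The overlay fits: cubby and strip are within about 1 px, and the carton front is about 66 mm in, with roughly 0.1 rad more skew than its fitted lower edge. That is inside the hook's tolerance of about ±12 mm. Now I'll refine the hook yaw from colour and go above the handle.

```bash
python3 - <<'E'
from h import *
im=grab_frame("top"); roi=im[225:292,215:320].astype(int)
m=((roi[:,:,0]>190)&(roi[:,:,1]>150)&(roi[:,:,2]<190)).astype(np.uint8)
n,l,st,_=cv2.connectedComponentsWithStats(m); k=1+np.argmax(st[1:,4]); v,u=np.nonzero(l==k)
pts=np.c_[u+215,v+225].astype(np.float32); print(len(pts),cv2.minAreaRect(pts))
c=pts.mean(0); vx=cv2.fitLine(pts,cv2.DIST_L2,0,.01,.01)[:2,0]
def unproj(px,z):
    m=M["top"];R=np.array(m["R"]);o=-R.T@np.array(m["t"]);d=R.T@np.linalg.inv(np.array(m["camera_matrix"]))@[*px,1]
    return o+d*(z-o[2])/d[2]
a=unproj(c,42); b=unproj(c+vx*10,42); d=b-a; print("handle",a, np.arctan2(d[1],d[0]))
s=400/95; tip=unproj((220+24/s,228+222/s),36); print("tip bend",tip,np.arctan2(tip[1]-a[1],tip[0]-a[0]),np.hypot(*(tip-a)[:2]))
E
```

```text
355 ((289.9172058105469, 244.68150329589844), (9.577042579650879, 38.46778869628906), 61.3895378112793)
handle [ 4.25326459e+02 -2.32288578e-01  4.20000000e+01] -1.098291677883484
tip bend [335.54938192 168.38041376  36.        ] 2.060062191124873 191.02399588245524
```

```bash
python3 - <<'E'
from h import *
yaw=2.055; p=[425.3,-.2]; q=quat(yaw-np.pi)
manip.goto([*p,300],q); print(status.current_time(),status.current_q())
manip.set_gripper(60,60)
manip.move_straight([*p,181],vel=120)
print(status.current_ft_force())
manip.set_gripper(0,60)
print(status.current_opening(),status.current_grip_force(),status.current_tool_pos(),status.current_ft_force(),status.current_time())
manip.move_straight([*p,200],vel=60); manip.hold(.3)
print(status.current_opening(),status.current_ft_force(),status.current_moment(),status.current_time())
from ov import overlay
overlay("pics/pick.png",[("top",215,190,120,100),("scene",225,125,120,150)],0)
E
```

```text
4.325 [-1.90118758e-01  9.05197262e-02 -5.01004642e-01  9.79023268e-01
 -4.64869996e-05 -2.24449773e+00]
[ 1.38907772 -0.65877372  0.69192195]
25.138015202774145 59.624576568603516 [ 4.25742687e+02 -2.65280539e-01  1.81667046e+02] [-0.65226912 -0.3107442   5.38822587] 6.2417
25.025030808497185 [-0.2277873  -0.11505974 -0.08791929] [-0.01443702 -0.03689763 -0.00462819] 7.0083
```

View pics/pick.png

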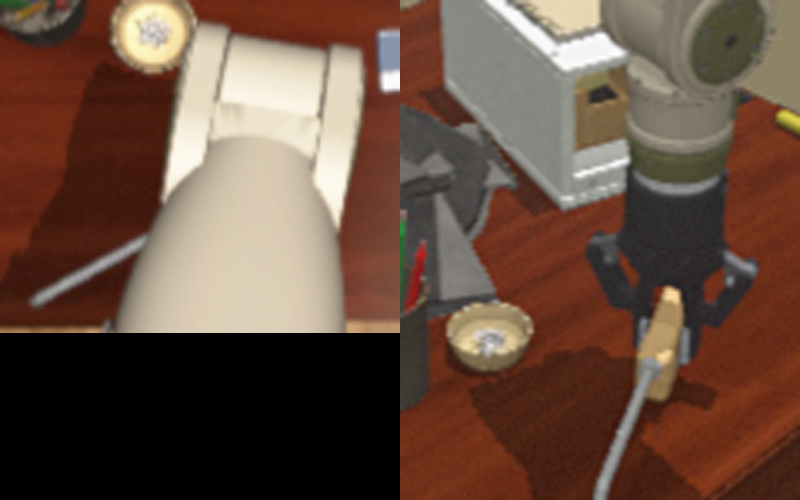

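The hook is held and lifted. The grip opening is 25 mm and the hook is level in the scene view. Next: carry it over, stage in front of the mouth, and slide in above the dip.

```bash
cat >> h.py <<'E'
P=np.load("poses.npz"); CUB=P["cub"]; CUB[2]=-.281
QC=quat(CUB[2]-np.pi); H=159.5
def tcp(xt,yt,zt):  # TCP for hook tip at cubby (xt,yt), height zt
    return place(CUB,[xt-190,yt,zt+20+H])[0]
E
python3 - <<'E'
from h import *
manip.move_straight([425.3,-.2,395],vel=200)
s=tcp(-45,2,215); manip.goto(list(s),QC); print(status.current_time(),status.current_q().round(2))
manip.move_straight(list(tcp(-45,2,82)),vel=150)
manip.hold(.3); f0=status.current_ft_force(); print(f0,status.current_tool_pos()-tcp(-45,2,82))
manip.move_straight(list(tcp(89,2,82)),vel=100); manip.hold(.2)
print(status.current_ft_force(),status.current_opening(),status.current_time())
from ov import overlay
overlay("pics/in.png",[("scene",265,125,60,70),("top",310,120,110,100)],0)
E
```

```text
10.0 [-0.5   0.02 -0.33  1.22  0.   -0.22]
[-0.69825341  0.24256365 -1.56087078] [ 0.20464487 -0.10117715  0.52969912]
[-0.06209875 -0.46669185 -1.63034322] 25.243464158307294 13.025
```

View pics/in.png

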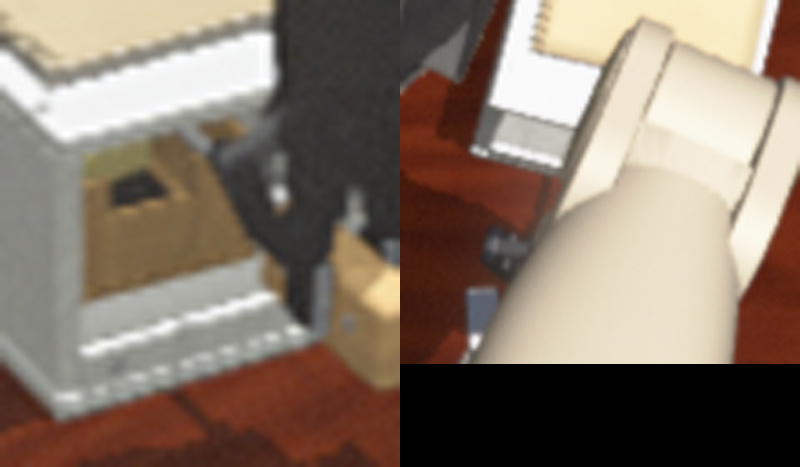

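The picture shows the rod end at about (195,140) in the scene crop, with the gripper covering the rest of the rod. I'll compare that with the expected projection, then lower step by step while watching the force.

```bash
python3 - <<'E'
from h import *
for L in ([93,2,116],[89,2,82],[60,2,116]): print((proj("scene",place(CUB,L))-[265,125]+.5)*400/60)
f0=status.current_ft_force()
for z in (70,62,56,50,44,39):
    manip.move_straight(list(tcp(89,2,z)),vel=60); manip.hold(.1)
    d=status.current_ft_force()-f0; print(z,d.round(2),status.current_tool_pos()[2]-tcp(89,2,z)[2])
    if abs(d[2])>2.5 or np.hypot(*d[:2])>2.5: print("stop"); break
print(status.current_time())
from ov import overlay
overlay("pics/low.png",[("scene",265,125,60,70)],0)
E
```

```text
[[123.88021617  73.95643598]]
[[126.83840685 140.50805014]]
[[159.04090597 103.35080429]]
70 [0.16 0.61 0.21] -0.20996950796936176
62 [0.78 0.54 0.13] -0.11053477210566598
56 [0.35 0.61 0.7 ] -0.10486238791676783
50 [ 0.16  1.11 -0.42] -0.1224250309147692
44 [ 1.02 -0.12 -0.14] -0.14265116378115295
39 [2.06 0.26 1.06] -0.0970155844732119
15.3583
```

View pics/low.png

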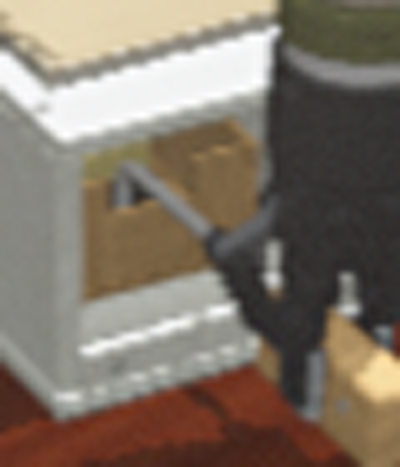

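In the scene crop the bend is at (125,165), with the upright behind the lip and the rod crossing the lip near the middle of the dip. Pull gently with force monitoring.

```bash
cat >> h.py <<'E'
U=np.array([np.cos(CUB[2]),np.sin(CUB[2]),0]); V=np.array([-U[1],U[0],0])
def force(n=8):
    f=[]
    for _ in range(n): f.append(status.current_ft_force()); manip.hold(.01)
    f=np.mean(f,0); return np.array([f@U,f@V,f[2]])
E
python3 - <<'E'
from h import *
x=86; manip.move_straight(list(tcp(x,2,39)),vel=30); manip.hold(.1)
a=force();b=force(); print(a.round(2),b.round(2),status.current_time()); f0=(a+b)/2
np.save("f0.npy",f0)
while x>27:
    x-=3; manip.move_straight(list(tcp(x,2,39)),vel=20); d=force(6)-f0
    print(x,d.round(2),round(status.current_time(),2))
    if abs(d[0])>5.5: break
from ov import overlay
overlay("pics/pull.png",[("scene",265,125,60,70)],0)
E
```

```text
[ 0.12 -0.35 -1.44] [ 0.08 -0.11 -1.78] 15.8917
83 [ 0.05  0.3  -0.14] 16.24
80 [-0.1   0.08  0.35] 16.59
77 [0.46 0.05 0.4 ] 16.94
74 [0.05 0.07 0.33] 17.29
71 [0.47 0.11 0.43] 17.64
68 [ 0.28 -0.02  0.07] 17.99
65 [0.2  0.08 0.37] 18.34
62 [0.26 0.05 0.29] 18.69
59 [0.21 0.07 0.7 ] 19.04
56 [-0.11  0.09  0.53] 19.39
53 [0.02 0.21 0.1 ] 19.74
50 [-0.01  0.28  0.43] 20.09
47 [0.3  0.27 0.16] 20.44
44 [0.1  0.21 0.31] 20.79
41 [0.24 0.27 0.53] 21.14
38 [0.38 0.03 0.08] 21.49
35 [0.41 0.44 0.63] 21.84
32 [0.45 0.11 0.08] 22.19
29 [0.29 0.28 0.47] 22.54
26 [0.2  0.5  0.45] 22.89
```

View pics/pull.png

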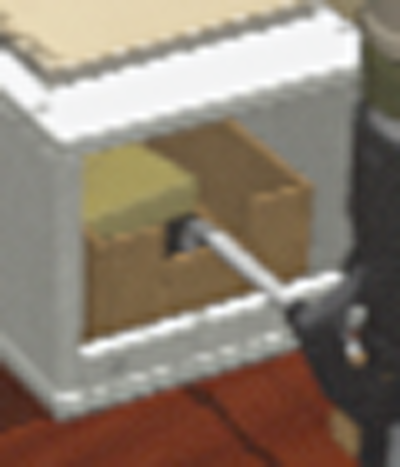

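The carton followed the hook: its front-right top corner is now at (312,187) and the rod is in the dip at (195,230). Continue to the strip in fine steps, with the force as the guide.

```bash
python3 - <<'E'
from h import *
f0=np.load("f0.npy"); x=26; st=1.0
while x>11:
    x-=st; manip.move_straight(list(tcp(x,2,39)),vel=10); d=force(5)-f0
    p=status.current_tool_pos()-tcp(x,2,39)
    print(round(x,2),d.round(2),"lag",(p@U).round(2),round(status.current_time(),2))
    if d[0]>1.3: st=.4
    if d[0]>5.5 or status.current_time()>36: break
np.save("x.npy",x)
from ov import overlay
overlay("pics/home.png",[("scene",265,125,60,70)],0)
E
```

```text
25.0 [ 0.62 -0.06 -0.35] lag 0.01 23.23
24.0 [ 1.1   0.18 -0.31] lag -0.04 23.52
23.0 [1.13 0.04 0.02] lag -0.08 23.82
22.0 [ 0.62  0.81 -0.17] lag -0.09 24.11
21.0 [1.1  0.05 0.18] lag -0.1 24.4
20.0 [ 0.9   0.18 -0.28] lag -0.06 24.69
19.0 [ 0.91  0.25 -0.14] lag -0.1 24.98
18.0 [ 0.9   0.39 -0.2 ] lag -0.1 25.27
17.0 [ 1.18  0.09 -0.2 ] lag -0.09 25.57
16.0 [ 1.72  0.17 -0.47] lag 0.16 25.86
15.6 [ 3.74 -0.   -1.48] lag 0.4 26.15
15.2 [ 5.37  0.41 -1.92] lag 0.66 26.44
14.8 [ 6.67  0.17 -2.59] lag 0.96 26.73
```

View pics/home.png

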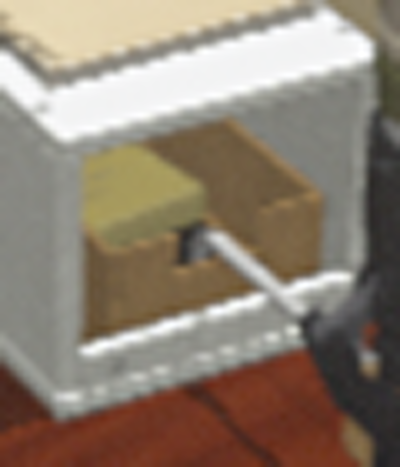

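The carton front is now right at the strip, with its top-right corner at (322,195) and the force at 6.7 N. I'll check squareness by fitting the edges against the ideal home pose.

```bash
python3 - <<'E'
from h import *
import ov
p=dict(np.load("poses.npz")); p["car"]=np.array([*place(CUB,[8,0,0])[0,:2],CUB[2]]); np.savez("poses_home.npz",**p)
# overlay for several lateral offsets: carton home square
im0=cv2.resize(np.ascontiguousarray(grab_frame("scene")[125:195,265:325,::-1]),None,fx=13,fy=13,interpolation=cv2.INTER_CUBIC)
def L(im,pts,col):
    q=(proj("scene",place(CUB,pts))-[265,125]+.5)*13-.5
    cv2.polylines(im,[np.round(q*16).astype(np.int32)],False,col,1,cv2.LINE_AA,4)
im=im0.copy()
for y0,col in((-8,(0,255,0)),):
    L(im,[[8,59+y0,78],[8,23+y0,78],[8,23+y0,58],[8,-23+y0,58],[8,-23+y0,78],[8,-59+y0,78],[8,-59+y0,12]],col)
    L(im,[[8,-59+y0,78],[164,-59+y0,78]],col); L(im,[[13,-54+y0,78],[159,-54+y0,78]],(255,255,0))
L(im,[[8,74,34],[8,-74,34]],(255,0,255)); L(im,[[0,86,150],[0,-86,150]],(0,0,255)); L(im,[[0,86,0],[0,-86,0]],(0,0,255))
cv2.imwrite("pics/sq.png",im[100:700])
print(status.current_time(),(force()-np.load("f0.npy")).round(2))
E
```

```text
26.8333 [ 6.86  0.31 -2.52]
```

View pics/sq.png

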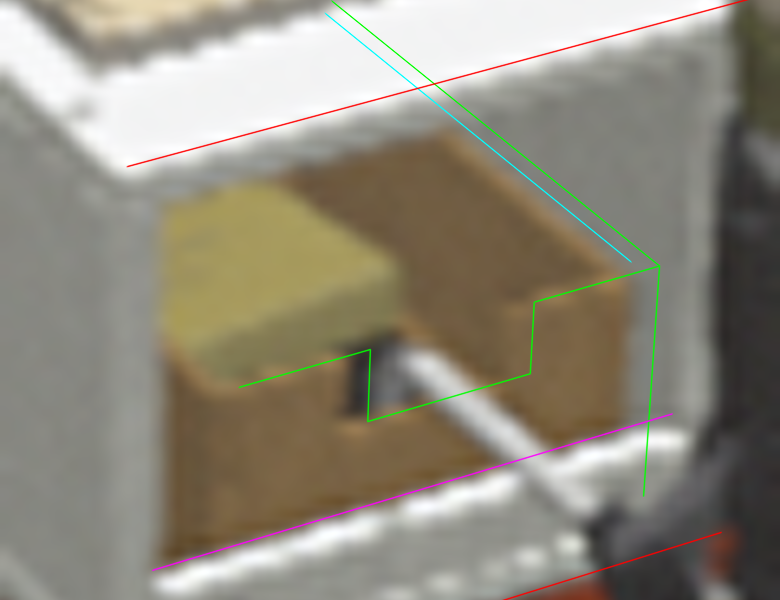

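```bash
python3 - <<'E'
from h import *
def px(p): return (proj("scene",place(CUB,p))-[265,125]+.5)*13-.5-[0,100]
print("strip mid/front",px([[4,74,34],[4,-74,34],[0,74,34],[0,-74,34],[8,74,34],[8,-74,34]]).round(0).tolist())
print("roof front edge",px([[0,86,150],[0,-86,150]]).round(0).tolist())
for dy in (0,-.02,-.04,-.06):
    c=np.array([8,0,dy]); q=px(place(c,[[0,59,66],[0,-59,66],[156,-59,66],[0,23,46],[0,-23,66]],12)); a,b,e=q[:3]
    print(dy,q.round(0).tolist(),"front slope",round((b-a)[1]/(b-a)[0],3),"side slope",round((e-b)[1]/(e-b)[0],3))
E
python3 -c "
import cv2
im=cv2.imread('pics/sq.png')" ; python3 - <<'E'
import sys; sys.path.insert(0,'.')
from h import *
g=cv2.cvtColor(grab_frame("scene"),cv2.COLOR_RGB2GRAY).astype(float)
rgb=grab_frame("scene").astype(float)
# strip: brightest row per column (sub-pixel), cols 278..314
def cen(col,r0,r1):
    s=g[r0:r1,col]; w=np.clip(s-200,0,None); return (w*np.arange(r0,r1)).sum()/w.sum() if w.sum()>0 else np.nan
for col in range(278,316,4):
    m=np.array([8,0]); ci=(col+.5-265)*13; print(col,cen(col,160,185).round(2), end="; ")
print()
# carton colour difference (r-b) map of front top edge region
for r in range(146,170): print(r,(rgb[r,276:316,0]-rgb[r,276:316,2]).astype(int).tolist())
E
```

```text
strip mid/front [[160.0, 578.0], [681.0, 421.0], [168.0, 586.0], [690.0, 428.0], [152.0, 570.0], [672.0, 413.0]]
roof front edge [[127.0, 166.0], [764.0, -5.0]]
0 [[209.0, 395.0], [631.0, 273.0], [305.0, 7.0], [339.0, 430.0], [506.0, 310.0]] front slope -0.289 side slope 0.815
-0.02 [[207.0, 393.0], [634.0, 276.0], [318.0, 7.0], [338.0, 429.0], [507.0, 311.0]] front slope -0.275 side slope 0.85
-0.04 [[204.0, 391.0], [637.0, 278.0], [330.0, 6.0], [337.0, 428.0], [508.0, 312.0]] front slope -0.261 side slope 0.887
-0.06 [[202.0, 388.0], [639.0, 280.0], [343.0, 6.0], [336.0, 427.0], [508.0, 312.0]] front slope -0.248 side slope 0.927
278 177.0; 282 176.0; 286 175.0; 290 173.32; Traceback (most recent call last):
  File "<stdin>", line 9, in <module>
AttributeError: 'float' object has no attribute 'round'
```

The measured edge slopes (front -0.254, side about 0.89) put the carton still about 0.03 rad askew, with its left side back and right corner touching. I'll back off a few mm, shift the hook left inside the dip for more leverage, and press again within the force limit.

```bash
cat > press.py <<'E'
from h import *
import sys
y,lim,x,x0=map(float,sys.argv[1:5])
manip.move_straight(list(tcp(x0,2,39)),vel=40)
manip.move_straight(list(tcp(x0,y,39)),vel=40); manip.hold(.2); f0=force(12); print(f0.round(2)); st=.8
while x>9:
    manip.move_straight(list(tcp(x,y,39)),vel=10); d=force(6)-f0
    p=(status.current_tool_pos()-tcp(x,y,39))@U
    print(round(x,2),d.round(2),"tip",(x+p).round(2),round(status.current_time(),2))
    if np.hypot(d[0],d[2])>lim or status.current_time()>42: break
    if d[0]>1.3: st=.3
    if np.hypot(d[0],d[2])>lim-1: st=.15
    x-=st
E
python3 press.py 13 7.6 17.5 20
python3 - <<'E'
import sys; sys.path.insert(0,'.')
from h import *
im=cv2.resize(np.ascontiguousarray(grab_frame("scene")[125:195,265:325,::-1]),None,fx=13,fy=13,interpolation=cv2.INTER_CUBIC)
cv2.imwrite("pics/sq2.png",im[100:700])
E
```

```text
[ 0.18 -0.02 -1.63]
17.5 [-0.2  -0.13  0.42] tip 17.48 28.46
16.7 [-0.13 -0.1   0.16] tip 16.68 28.76
15.9 [ 1.17  0.2  -0.26] tip 16.15 29.06
15.1 [ 4.81  0.27 -1.46] tip 15.87 29.36
14.8 [ 6.17  0.26 -1.88] tip 15.79 29.66
14.5 [ 6.4   0.33 -2.49] tip 15.7 29.96
14.35 [ 7.09  0.37 -2.62] tip 15.66 30.26
14.2 [ 7.47  0.37 -2.79] tip 15.62 30.56
```

View pics/sq2.png

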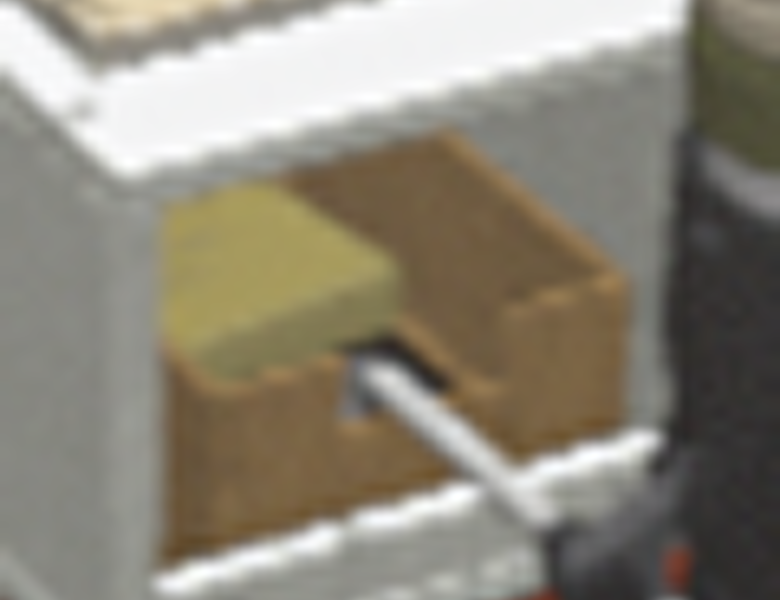

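Pressed at y=+13 the wall stayed put at 7.5 N. The outer side edge, (455,130) to (632,270), now matches the square model. One probe on the other side of the dip will check the front wall's yaw directly.

```bash
sed -i 's/manip.move_straight(list(tcp(x0,2,39)),vel=40)/manip.move_straight(list(tcp(x0,float(sys.argv[5]),39)),vel=40)/' press.py; python3 press.py -12 7.6 16.7 19 13; python3 press.py 2 7.6 15.9 19 -12
python3 - <<'E'
from h import *
print(status.current_time(),status.current_opening(),status.current_tool_pos(),status.current_eef_rot())
E
```

```text
[ 0.04  0.17 -1.55]
16.7 [ 0.01 -0.08  0.43] tip 16.67 32.38
15.9 [ 0.76 -0.08  0.13] tip 16.06 32.68
15.1 [ 4.33 -0.25 -1.25] tip 15.79 32.98
14.8 [ 5.73  0.06 -1.95] tip 15.68 33.28
14.5 [ 6.36 -0.18 -2.12] tip 15.59 33.58
14.35 [ 6.98  0.05 -2.38] tip 15.54 33.88
14.2 [ 7.57  0.12 -2.49] tip 15.52 34.18
[-0.09 -0.04 -1.54]
15.9 [ 1.96  0.07 -0.56] tip 16.12 35.76
15.6 [ 3.91 -0.33 -0.95] tip 16.01 36.06
15.3 [ 5.25  0.16 -1.87] tip 15.89 36.36
15.0 [ 5.81  0.1  -1.78] tip 15.8 36.66
14.7 [ 6.95 -0.02 -2.56] tip 15.72 36.96
14.55 [ 7.19 -0.21 -2.87] tip 15.67 37.26
37.2583 25.207434823423082 [ 460.73309564 -144.20777127  218.85904783] [ 1.41030935e-03  1.39969562e-01  9.90154766e-01 -2.68379672e-04]
```

All three probes agree to 0.2 mm (about 0.005 rad), so the carton is home and square. Unhook and return the hook.

```bash
python3 - <<'E'
from h import *
manip.move_straight(list(tcp(22,2,39)),vel=30); manip.move_straight(list(tcp(22,0,82)),vel=60); print((force(5)).round(2))
manip.move_straight(list(tcp(-45,0,82)),vel=100); manip.move_straight(list(tcp(-45,0,215)),vel=150)
q=quat(2.055-np.pi); p=[425.3,-.2]
manip.goto([*p,395],q); manip.move_straight([*p,200],vel=150); manip.move_straight([*p,184],vel=40); manip.hold(.2)
f0=force(8)[2]; z=184
while z>180.4:
    z-=.4; manip.move_straight([*p,z],vel=20); f=force(5)[2]-f0; print(round(z,1),round(f,2),status.current_tool_pos()[2].round(2))
    if f>1.2: break
print(status.current_time(),status.current_tool_pos())
manip.set_gripper(60); manip.hold(.2)
manip.move_straight([*p,300],vel=120); print(status.current_time(),status.current_ft_force())
manip.goto([350,-330,400],q); print(status.current_time())
import ov
im=cv2.resize(np.ascontiguousarray(grab_frame("scene")[125:195,265:325,::-1]),None,fx=400/60,fy=400/60,interpolation=cv2.INTER_CUBIC)
ov.overlay("pics/end.png",[("top",215,150,120,140),("scene",265,125,60,70)],1)
E
```

```text
[-0.16  0.21 -1.88]
183.6 -0.14 183.65
183.2 -0.59 183.18
182.8 0.02 182.78
182.4 -0.12 182.37
182.0 0.03 182.0
181.6 1.11 181.68
181.2 6.72 181.68
46.4833 [ 4.25334156e+02 -1.94058695e-01  1.81681223e+02]
48.25 [ 0.06951834  1.03750007 -0.17929952]
49.575
```

View pics/end.png

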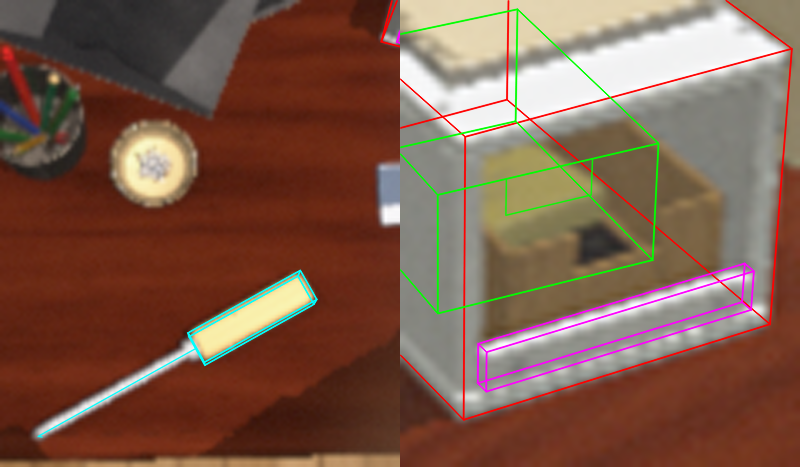

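The hook stands upright on its original outline, with the handle at (255,315) in the top crop. The carton sits at the strip with its corner at (722,195), the same place as when pressed, and the bystanders visible in these crops are where they were.

```bash
python3 -c "
from cell import *
print(hand_in())"
```

```text
the job is handed in; nothing more can be done
None
```

I drew the carton home, square against the stop strip, with about 7.7 N total at the hook by the wrist sensor. I then set the hook back upright where it lay and handed in after about 50 of the 69 s; the verdict wasn't shown.

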